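# Screw the dust hood tight on its seal, facing the bench pin

### The arm

A 6-joint arm with a two-finger parallel gripper is mounted at the origin on the work surface. World frame = base frame: x ahead of the robot, y to its left, z up, the work surface at z = 0. Lengths are in mm, angles in rad, forces in N, time in s.
With the tool pointing down it reaches from about 350 to 800 mm from the base axis. Payload 7.3 kg.
Tool frame: the origin (TCP) lies between the finger pads; the fingertips stand ahead of it and the grasp point (between the pads) lies 5 mm behind it (ctrl.tcp_to_tips is the z of the fingertips in the tool frame, in mm); z points along the fingers, y is the direction in which the jaws open and shut (so a half turn about z gives the same grasp; the last joint's range is limited). The gripper opens to 85 mm and grips with 20 to 120 N. Pads are 22 mm wide; open, the fingers measure 114 mm over their backs; the gripper's body (76 mm by 85 mm) begins 54 mm behind the grasp point. The pads swing forward as they close: fully open they stand 13 mm farther back than shut.
Start: joints at [1.073, 0.342, 1.524, -0, 1.275, -0.146], TCP at [180.894, 492.869, 245.322] pointing down, gripper open.
Joint ranges: [-2.53, 2.53], [-0.77, 2.02], [0.04, 2.7], [-1, 4.14], [0.28, 2.66], [-3.11, 3.11]. Speed limits (rad/s): [2.57, 2.57, 3.14, 3.14, 3.14, 3.14].

### API

Orientations are given as a rotation vector (axis times angle).
In Python, from bench import ctrl gives the robot as it stands. The module is installed in compiled form; this text tells all that it offers.
- The arm moves only by the tool drive_tool, never from a script. Its argument "targets" is a list of rows, each an object with "dp": the shift along the world's x, y, z in mm, a list of three; "spin": the turn about the world's z in rad; "grip": the opening, from 0 (shut) to 1 (fully open). A call has 1 to 8 rows; each row shifts and turns the commanded pose from where the row before left it; what a row does not reach is not made up. A row lasts 1/12 s, in which the tool goes at most 41.7 mm and 7.16 degrees, less where a joint would pass 70% of its speed; a pose out of reach is approached as far as the arm can. A call is refused whole if a number of a shift passes 41.7 or a number of a turn 0.125, either way. A call with a gripper value outside its range is refused whole. The fingers move at their own pace and stop on an object; the grip force is fixed at half the most. Time passes only in rows, so rows that do not move let the fingers close. It gives the time, the measured TCP pose, the force and the opening at its end, in the units of the state.
- ctrl.state(): the state, without advancing time (a new reading comes with each control period).
- ctrl.camera(name): name is "side" or "top"; returns a dict with "frame" (384x512x3 uint8, red, green, blue), "mtx" (3x3 intrinsics, pixels), "extrinsics" (4x4, takes a point from world to camera coordinates). Camera axes: x right, y down, z forward; pixel columns grow to the right and rows downward; lengths in mm; the calibration is good to about 2 mm. A picture is of the moment at which its call begins. There is no depth.
- ctrl.job_done(): hands the job in, once; it reports no verdict.
The state is a dict: "time_s": time; "joints": joint angles; "joint_vel": joint speeds; "joint_torque": joint torques, N m; "tool_pos": TCP position; "tcp_rot": TCP orientation; "wrist_force": force on the tool from outside, world axes, zero at the start; "torque": the same for the moment, N m; "gripper_width": finger opening in mm.
Only numpy, scipy, OpenCV 4.12 (cv2) and the standard library are available. Lean on these libraries where they do the work, as an engineer would, in place of code of your own. Each camera call takes 0.05 s, during which the arm holds its last target.

### The job

Put the suction at this jeweller's bench into use: screw the dust hood down on its pipe until you feel it take up on its rubber seal, then tighten it by at least another quarter turn but no more than one and a quarter turns, so that it ends with its mouth pointing straight at the notch of the bench pin and the seal squeezed but not crushed. Pull the hood's slide gate fully up so that the mouth is open, and leave the tools lying on the bench where they are.

Things in the scene. Friction and masses are not known exactly. Their poses are not given: they have to be found in the camera images.
- hood: Cast aluminium dust hood: fluted collar 68 mm across, upright body 60 mm across, flat duct with a flared mouth reaching 112 mm to one side, 40 to 84 mm high. Origin on the thread axis, at bench height; x points out of the mouth, z up. Right-hand thread: clockwise from above screws it down, 2 mm a turn; it stays where it is left.
- hood_rib (a point): Middle of the straight finger rib on top of the hood, on the thread axis, 113 to 116 mm above the bench at the start, sinking 2 mm a turn. The rib is 58 mm long (along x), 14 mm thick (y), 40 mm tall; its top is 16 mm above this point, the body's round top (60 mm across) 22 mm below. x points the way the mouth faces, z up. Grip it firmly (50 N or more): turning takes up to 0.5 N m.
- hood_mouth (a point): Middle of the open end of the hood's mouth, 112 mm from the thread axis, 53 mm below hood_rib. Turning the hood takes about 0.05 N m while it runs free, about 0.28 N m as soon as it bears on the seal, then 0.025 N m more per rad. Feel this while it turns, or after a small slow nudge of about 0.03 rad: after a brisk stop the hand hardly reads it.
- spigot: Outlet the hood is screwed on: dark steel flange 110 mm across, 6 mm thick, fixed to the bench, with the threaded pipe and a soft black rubber seal ring (74 mm across) under the collar. Origin: flange centre, on the bench. How high the ring stands and where the thread starts differ and are not measured: the hood first bears on the ring somewhere within the first turn from its start, and this can only be felt.
- pin_notch (a point): Root of the V notch in the wooden bench pin, a maple block 64 mm wide clamped in a steel holder on the far edge of the bench and projecting beyond it, 28 mm above bench height. z up. It is 0.26 to 0.44 m from the hood's axis and the hood's mouth is to point at it, seen from above.
- gate_tab (a point): Centre of the pull tab of the slide gate: dark steel block 16 mm wide (y), 10 mm thick (x), 30 mm tall, standing on a thin plate in the hood's duct 64 mm from the thread axis towards the mouth (hood's x). Shut, its centre is 12 mm below the rib's; 18 mm below it is the top of the duct's frame, 64 mm wide. Axes as the hood's.
- gate (a joint): Travel of the slide gate, m: 0 shut, 0.036 fully up against its stop. Straight up; rubs with 2.5 N and stays where it is left.
- file: Flat file with a wooden handle, 245 mm long, lying on the bench, not needed. Origin under its middle.
- ring_clamp: Wooden ring clamp, 135 by 28 mm, 28 mm high, with a brass band, lying on the bench, not needed. Origin under its centre.
- bench_block: Square steel bench block, 65 by 65 by 20 mm, lying on the bench, not needed. Origin under its centre.
Not all that is in view belongs to the job. There is more than one size of the part that bears pin_notch; the job needs the larger.

How it is judged:
By the outcome, as a careful person would: the job done as asked, in the order asked, and still so for the second after the job is handed in, with the robot touching nothing.
It also fails if it takes over 72 s, if anything falls off the work surface, if the arm or the gripper's body presses on something with over 40 N, if the wrist force passes 120 N, or if a joint passes its speed limit or range.

## Working session

There is one attempt and no reset: what is moved stays moved. The work goes in short steps, Python scripts to look and compute and a tool call to move; the robot and the scene stay as the last step left them, time stands still between calls to the robot, and variables do not carry over. Pictures are saved under pics/ and viewed, and the job is handed in when it is done.

Besides the shell and the picture viewer there is one more tool, called after ">>>" as name(argument=value, ...) on one line, values as JSON. drive_tool: Moves the arm, as the interface text tells. Its arguments: {"type":"object","properties":{"targets":{"type":"array"}},"required":["targets"]}

```bash
mkdir -p pics; ls; cat > h.py <<'E'
import numpy as np, cv2
from bench import ctrl
def shot(n,f):
    c=ctrl.camera(n); cv2.imwrite(f'pics/{f}.png',cv2.cvtColor(c['frame'],cv2.COLOR_RGB2BGR))
    np.savez(f'pics/{f}.npz',**c); return c
def load(f): return np.load(f'pics/{f}.npz')
def ray(c,u,v):
    E=c['extrinsics'];R=E[:3,:3];t=E[:3,3]
    d=R.T@np.linalg.solve(c['mtx'],[u,v,1.]); return -R.T@t,d
def onz(c,u,v,z):
    o,d=ray(c,u,v); return o+d*(z-o[2])/d[2]
def proj(c,p):
    E=c['extrinsics'];q=c['mtx']@(E[:3,:3]@np.array(p,float)+E[:3,3]);return q[:2]/q[2]
def tri(c1,p1,c2,p2):
    o1,d1=ray(c1,*p1);o2,d2=ray(c2,*p2);d1/=np.linalg.norm(d1);d2/=np.linalg.norm(d2)
    s=np.linalg.lstsq(np.c_[d1,-d2],o2-o1,rcond=None)[0];a=o1+s[0]*d1;b=o2+s[1]*d2
    return (a+b)/2,np.linalg.norm(a-b)
E
python3 - <<'E'
from h import *
np.set_printoptions(precision=2,suppress=True)
for n in('top','side'):
    c=shot(n,n+'0');print(n,c['mtx'],ray(c,256,192))
print(ctrl.state(),ctrl.tcp_to_tips)
E
```

```text
pics
top [[446.21   0.   250.84]
 [  0.   446.21 192.42]
 [  0.     0.     1.  ]] (array([ 394.54,    9.41, 1298.19]), array([ 0.13, -0.01, -0.99]))
side [[391.71   0.   254.83]
 [  0.   391.71 196.16]
 [  0.     0.     1.  ]] (array([ 463.94, -787.59,  877.92]), array([ 0.09,  0.71, -0.7 ]))
{'time_s': 0.1, 'joints': array([ 1.07,  0.34,  1.52, -0.  ,  1.28, -0.15]), 'joint_vel': array([-0.,  0., -0., -0., -0., -0.]), 'joint_torque': array([ -0.  , -43.45, -24.65,  -0.  ,   0.  ,  -0.  ]), 'tool_pos': array([180.72, 492.56, 244.71]), 'tcp_rot': array([-0.55, -3.09,  0.  ]), 'wrist_force': array([-0.76,  0.96, -0.62]), 'torque': array([-0.08,  0.04, -0.05]), 'gripper_width': 85.72820723336622} 14.0
```

View pics/top0.png

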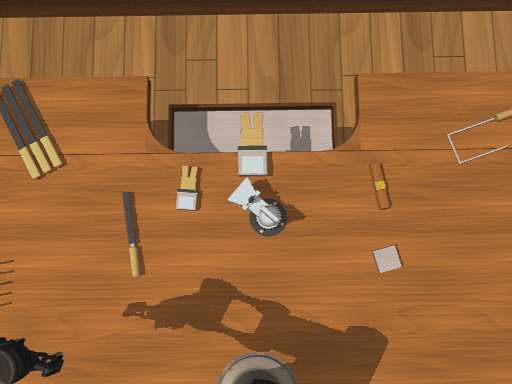

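View pics/side0.png

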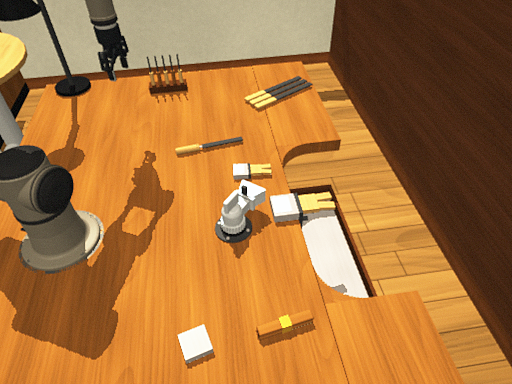

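Top view: the hood is at about (268,216), with its mouth towards (243,195). Candidates for the pin are the large one clamped on the edge, with its notch near (252,120), and a small one lying on the bench at (188,172). In the side view these are at (318,203) and (260,170). The large clamped pin matches the description, so I'll check it in close crops.

```bash
python3 - <<'E'
import cv2,numpy as np
a=cv2.imread('pics/top0.png');b=cv2.imread('pics/side0.png')
def cr(i,x0,y0,w,h,f): return cv2.resize(i[y0:y0+h,x0:x0+w],None,fx=f,fy=f,interpolation=cv2.INTER_CUBIC)
A=cr(a,215,100,100,145,4); cv2.imwrite('pics/c1.png',A)
B=cr(b,205,165,150,85,5); cv2.imwrite('pics/c2.png',B)
E
```

```text
(no output)
```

View pics/c1.png

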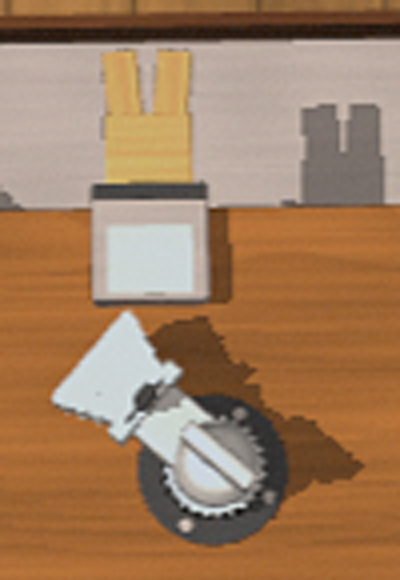

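View pics/c2.png

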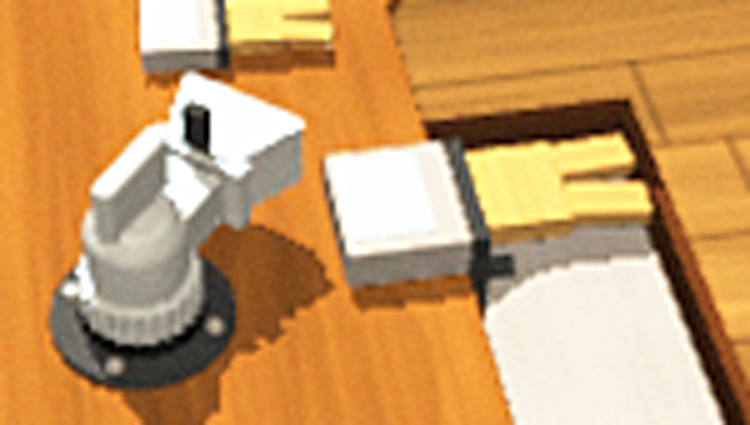

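Top crop: pin notch root at about (252,128.5), rib ends at (262,207) and (277,222), gate tab at (252,199), and flange centre at about (268,217.5). Side crop: notch root at about (317.4,201.4), and the rib's top edge runs from (224,202) to (238,190).

```bash
python3 - <<'E'
from h import *
np.set_printoptions(precision=1,suppress=True)
t=load('top0');s=load('side0')
print('notch',tri(t,(252,128.5),s,(317.4,201.4)),onz(t,252,128.5,28),onz(s,317.4,201.4,28))
print('flange',onz(t,268.3,217.5,6))
# dark flange in top: fit circle to bottom/left/right dark pixels
g=cv2.cvtColor(t['frame'],cv2.COLOR_RGB2HSV)
for n,c,roi in(('top',t,(240,185,300,245)),('side',s,(205,205,262,250))):
    h=cv2.cvtColor(c['frame'],cv2.COLOR_RGB2HSV);x0,y0,x1,y1=roi
    m=((h[...,1]<110)&(h[...,2]<95)).astype(np.uint8)*255
    k=np.zeros_like(m);k[y0:y1,x0:x1]=m[y0:y1,x0:x1]
    cs=max(cv2.findContours(k,0,1)[0],key=cv2.contourArea)
    hull=cv2.convexHull(cs)[:,0]
    P=np.array([onz(c,u,v,6)[:2] for u,v in hull])
    ctr=None
    Q=P
    for _ in range(6):
        A=np.c_[2*Q,np.ones(len(Q))];q=np.linalg.lstsq(A,(Q**2).sum(1),rcond=None)[0]
        r=np.sqrt(q[2]+q[0]**2+q[1]**2);e=abs(np.hypot(*(P-q[:2]).T)-r);Q=P[e<4]
    print(n,'circle',q[:2],r,len(Q),len(P))
print('ribends',onz(t,262,207,131),onz(t,276.8,221.7,131))
for a in((224.4,202.4),(238,190)): print(onz(s,*a,131))
# rib: bright saturationless pixels
for n in('top','side'):
    c=load(n+'0')
    h=c['frame']
i=t['frame'][200:232,255:288]; cv2.imwrite('pics/rib.png',cv2.resize(cv2.cvtColor(i,cv2.COLOR_RGB2BGR),None,fx=16,fy=16,interpolation=0))
i=s['frame'][170:225,215:275]; cv2.imwrite('pics/ribs.png',cv2.resize(cv2.cvtColor(i,cv2.COLOR_RGB2BGR),None,fx=10,fy=10,interpolation=0))
E
```

```text
notch (array([753.5,   3.4,  22.2]), np.float64(2.0605726064382672)) [750.8   3.5  28. ] [752.6  -1.7  28. ]
flange [491.1 -40.1   6. ]
top circle [492.7 -39. ] 53.66179944880953 20 20
side circle [492.2 -42.2] 53.77212974200043 13 14
ribends [509.6 -19.3 131. ] [470.4 -57.4 131. ]
[474.4 -58.9 131. ]
[515.6 -18.2 131. ]
```

View pics/rib.png

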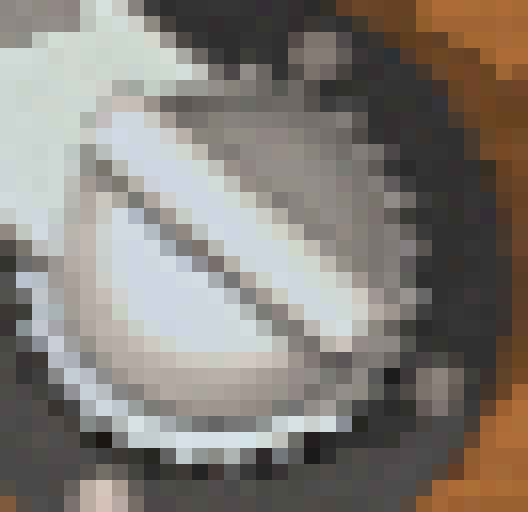

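View pics/ribs.png

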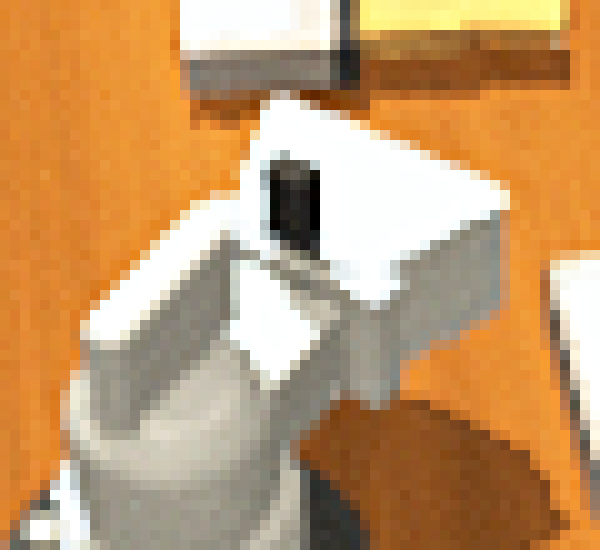

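```bash
python3 - <<'E'
from h import *
np.set_printoptions(precision=2,suppress=True)
t=load('top0');s=load('side0')
print('ribc',tri(t,(269.7,213.9),s,(230.75,197.5)))
a=tri(t,(262.2,207.4),s,(236.7,191.3));b=tri(t,(277.2,220.3),s,(224.8,203.75));print(a,b)
for p,q in((a[0],b[0]),(onz(t,262.2,207.4,131),onz(t,277.2,220.3,131)),(onz(s,236.7,191.3,131),onz(s,224.8,203.75,131))):
    d=p-q;print('yaw',np.arctan2(d[1],d[0]),np.hypot(*d[:2]),(p+q)/2)
ax=np.array([492.4,-40.6])
m=(onz(t,247,178,84)+onz(t,228.25,199.25,84))/2;d=m[:2]-ax;print('mouth',m,np.hypot(*d),np.arctan2(d[1],d[0]))
m=tri(t,(247,178),s,((510/10+215),170+19.5)) ;print('mouth corner a',m)
m2=tri(t,(228.25,199.25),s,(243.5,179.5)) ;print('mouth corner b',m2)
# gate tab top: dark
tab=tri(t,(252.2,198.2),s,(244.6,186.3));print('tab?',tab)
n=np.array([752,1.5]);d=n-ax;print('notch dir',np.arctan2(d[1],d[0]),np.hypot(*d))
i=t['frame'][172:208,222:262]; cv2.imwrite('pics/m.png',cv2.resize(cv2.cvtColor(i,cv2.COLOR_RGB2BGR),None,fx=16,fy=16,interpolation=0))
i=t['frame'][105:155,230:280]; cv2.imwrite('pics/n.png',cv2.resize(cv2.cvtColor(i,cv2.COLOR_RGB2BGR),None,fx=10,fy=10,interpolation=0))
i=s['frame'][185:225,265:345]; cv2.imwrite('pics/ns.png',cv2.resize(cv2.cvtColor(i,cv2.COLOR_RGB2BGR),None,fx=9,fy=9,interpolation=0))
E
```

```text
ribc (array([492.3 , -39.33, 126.64]), np.float64(1.6321146670564162))
(array([510.23, -19.85, 128.09]), np.float64(2.877769235407804)) (array([474.74, -58.79, 125.5 ]), np.float64(0.5836703608225475))
yaw 0.831665663386051 52.694454643662525 [492.49 -39.32 126.8 ]
yaw 0.8432416813611173 51.77845435529162 [491.29 -39.15 131.  ]
yaw 0.848170883911341 55.25364456988056 [493.22 -43.36 131.  ]
mouth [565.92  45.57  84.  ] 113.27218739972513 0.8644248394736586
mouth corner a (array([597.49,  19.52,  82.54]), np.float64(4.35043265911559))
mouth corner b (array([538.57,  71.65,  84.23]), np.float64(3.5743183078497456))
tab? (array([535.59,   6.09, 118.6 ]), np.float64(1.8235550203181063))
notch dir 0.16077288487708716 262.991577811914
```

View pics/m.png

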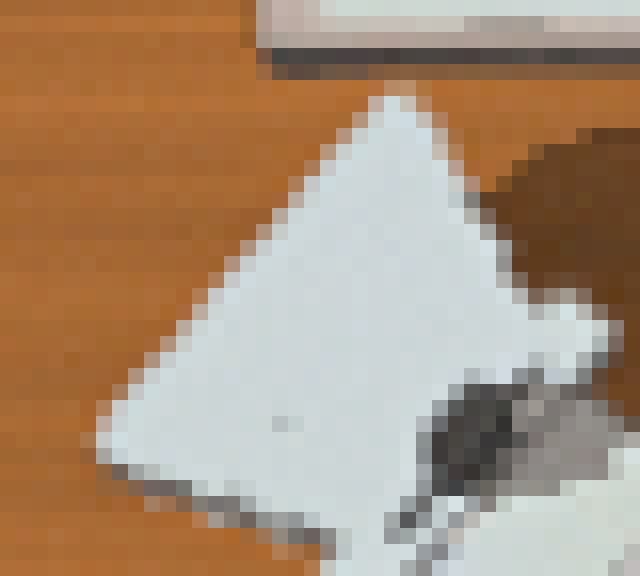

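View pics/n.png

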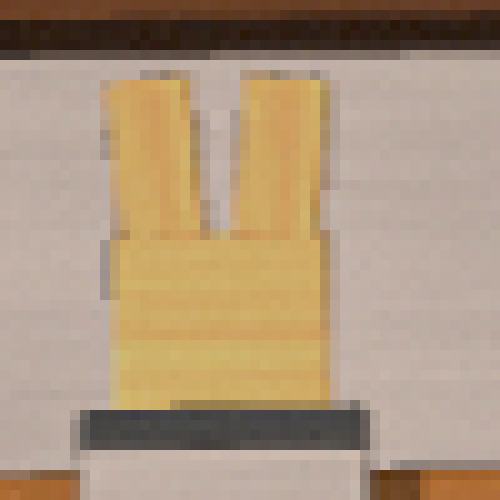

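View pics/ns.png

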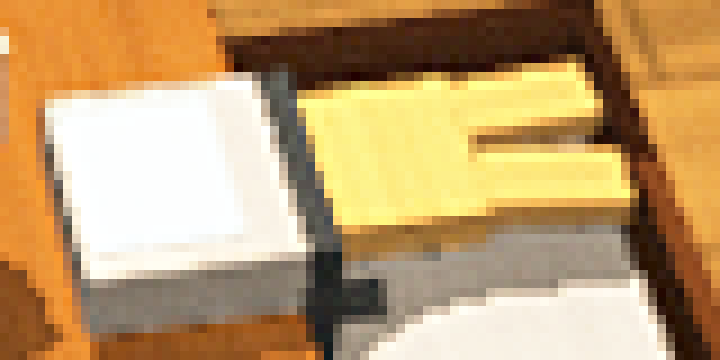

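Checks: the cameras disagree by about 3 mm, mostly in y, and both triangulated heights read 4 to 6 mm low. Within each view the results agree. The axis is at about (492.4,-40.5), and the hood yaw is about 0.845. The notch lies at bearing about 0.16 and 263 mm away, which is in range. The mouth measures 113 mm from the axis against 112 given.

The required turn is therefore 0.685 + 2πk clockwise. k = 1 if contact comes before about 5.4 rad, otherwise k = 2. Moving above the rib, spinning +1.197.

>>> drive_tool(targets=[{"dp":[19.5,-33.3,-2.8],"spin":0.075,"grip":1},{"dp":[19.5,-33.3,-2.8],"spin":0.075,"grip":1},{"dp":[19.5,-33.3,-2.8],"spin":0.075,"grip":1},{"dp":[19.5,-33.3,-2.8],"spin":0.075,"grip":1},{"dp":[19.5,-33.3,-2.8],"spin":0.075,"grip":1},{"dp":[19.5,-33.3,-2.8],"spin":0.075,"grip":1},{"dp":[19.5,-33.3,-2.8],"spin":0.075,"grip":1},{"dp":[19.5,-33.3,-2.8],"spin":0.075,"grip":1}])

```text
time_s: 0.77
tool_pos: [337.2, 224.7, 222.7]
tcp_rot: [0.395, -3.117, -0.0]
wrist_force: [0.9, 0.6, -0.3]
gripper_width: 85.5
```

>>> drive_tool(targets=[{"dp":[19.5,-33.3,-2.8],"spin":0.075,"grip":1},{"dp":[19.5,-33.3,-2.8],"spin":0.075,"grip":1},{"dp":[19.5,-33.3,-2.8],"spin":0.075,"grip":1},{"dp":[19.5,-33.3,-2.8],"spin":0.075,"grip":1},{"dp":[19.5,-33.3,-2.8],"spin":0.075,"grip":1},{"dp":[19.5,-33.3,-2.8],"spin":0.075,"grip":1},{"dp":[19.5,-33.3,-2.8],"spin":0.075,"grip":1},{"dp":[0,0,0],"spin":0,"grip":1}])

```text
time_s: 1.43
tool_pos: [476.1, -11.9, 202.6]
tcp_rot: [-1.184, 2.91, -0.003]
wrist_force: [-0.5, -0.7, 0.3]
gripper_width: 85.6
```

>>> drive_tool(targets=[{"dp":[16.3,-28.6,0],"spin":0.073,"grip":1},{"dp":[0,0,-20],"spin":0,"grip":1},{"dp":[0,0,-20],"spin":0,"grip":1},{"dp":[0,0,-10],"spin":0,"grip":1},{"dp":[0,0,0],"spin":0,"grip":1}])

```text
time_s: 1.85
tool_pos: [488.0, -34.9, 150.8]
tcp_rot: [1.287, -2.861, -0.006]
wrist_force: [-0.6, 0.8, -1.3]
gripper_width: 85.6
```

```bash
python3 - <<'E'
from h import *
s=shot('side','s1');t=shot('top','t1')
a=cv2.cvtColor(s['frame'][110:250,180:330],cv2.COLOR_RGB2BGR);cv2.imwrite('pics/s1c.png',cv2.resize(a,None,fx=4,fy=4,interpolation=2))
E
```

```text
(no output)
```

View pics/s1c.png

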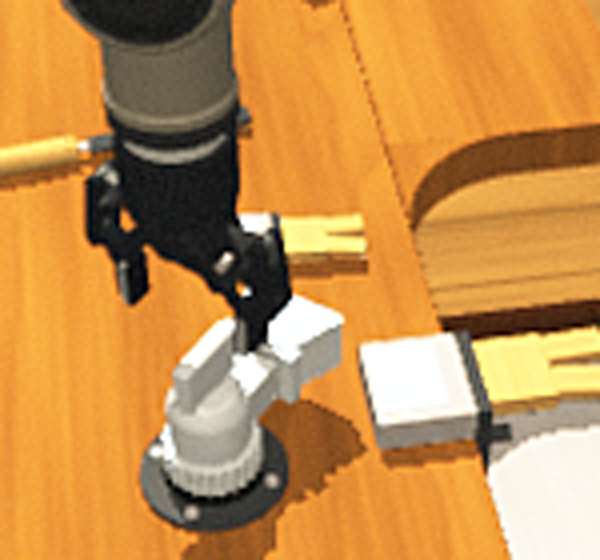

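The side view shows the open jaws straddling the rib above the hood, with the fingers clear of the gate tab. I'll trim the position and descend to TCP z = 114.

>>> drive_tool(targets=[{"dp":[4.4,-5.6,-5],"spin":0,"grip":1},{"dp":[0,0,-11],"spin":0,"grip":1},{"dp":[0,0,-11],"spin":0,"grip":1},{"dp":[0,0,-10],"spin":0,"grip":1},{"dp":[0,0,0],"spin":0,"grip":1},{"dp":[0,0,0],"spin":0,"grip":0.5}])

```text
time_s: 2.45
tool_pos: [494.5, -41.0, 116.7]
tcp_rot: [-1.29, 2.864, -0.0]
wrist_force: [-0.7, -0.5, 0.1]
gripper_width: 75.3
```

>>> drive_tool(targets=[{"dp":[0,0,0],"spin":0,"grip":0},{"dp":[0,0,0],"spin":0,"grip":0},{"dp":[0,0,0],"spin":0,"grip":0},{"dp":[0,0,0],"spin":0,"grip":0},{"dp":[0,0,0],"spin":0,"grip":0},{"dp":[0,0,0],"spin":0,"grip":0}])

```text
time_s: 2.95
tool_pos: [493.8, -40.5, 116.7]
tcp_rot: [1.29, -2.865, -0.001]
wrist_force: [-1.9, 1.4, 4.6]
gripper_width: 13.2
```

```bash
cat >> h.py <<'E'
def rd():
    np.set_printoptions(precision=3,suppress=True)
    s=ctrl.state();r=s['tcp_rot'];R=cv2.Rodrigues(r)[0]
    print('t %.2f'%s['time_s'],'pos',s['tool_pos'],'phi %.3f'%np.arctan2(R[1,1],R[0,1]),'F',s['wrist_force'],'M',s['torque'],'j6 %.3f tq %.3f'%(s['joints'][5],s['joint_torque'][5]),'w %.1f'%s['gripper_width'])
E
python3 -c "
from h import *
rd()"
```

```text
t 2.95 pos [493.85  -40.472 116.711] phi 2.417 F [-1.941  1.355  4.557] M [ 0.481  0.45  -0.029] j6 -2.654 tq -0.032 w 13.2
```

Gripped at 13.2 mm with small forces, so the grasp is centred. Now I'll turn it down clockwise, feeling for contact.

>>> drive_tool(targets=[{"dp":[0,0,-0.02],"spin":-0.03,"grip":0},{"dp":[0,0,-0.02],"spin":-0.06,"grip":0},{"dp":[0,0,-0.02],"spin":-0.06,"grip":0},{"dp":[0,0,-0.02],"spin":-0.06,"grip":0},{"dp":[0,0,-0.02],"spin":-0.06,"grip":0},{"dp":[0,0,-0.02],"spin":-0.06,"grip":0},{"dp":[0,0,-0.01],"spin":-0.03,"grip":0},{"dp":[0,0,-0.01],"spin":-0.03,"grip":0}])

```text
time_s: 3.62
tool_pos: [493.7, -40.4, 116.6]
tcp_rot: [0.708, -3.06, -0.001]
wrist_force: [-2.7, 1.7, 4.8]
gripper_width: 13.0
```

```bash
python3 -c "
from h import *
rd()"
```

```text
t 3.62 pos [493.712 -40.417 116.569] phi 2.025 F [-2.743  1.666  4.794] M [0.54  0.556 0.054] j6 -2.263 tq -0.371 w 13.0
```

>>> drive_tool(targets=[{"dp":[0,0,-0.02],"spin":-0.06,"grip":0},{"dp":[0,0,-0.02],"spin":-0.06,"grip":0},{"dp":[0,0,-0.02],"spin":-0.06,"grip":0},{"dp":[0,0,-0.02],"spin":-0.06,"grip":0},{"dp":[0,0,-0.02],"spin":-0.06,"grip":0},{"dp":[0,0,-0.02],"spin":-0.06,"grip":0},{"dp":[0,0,-0.01],"spin":-0.03,"grip":0},{"dp":[0,0,-0.01],"spin":-0.03,"grip":0}])

```text
time_s: 4.28
tool_pos: [493.6, -40.3, 116.4]
tcp_rot: [0.055, -3.14, -0.001]
wrist_force: [-2.7, 3.9, 6.2]
gripper_width: 13.1
```

```bash
python3 -c "
from h import *
rd()"
```

```text
t 4.28 pos [493.572 -40.322 116.403] phi 1.606 F [-2.707  3.865  6.165] M [ 0.628  0.619 -0.012] j6 -1.843 tq -0.370 w 13.1
```

>>> drive_tool(targets=[{"dp":[0,0,-0.02],"spin":-0.06,"grip":0},{"dp":[0,0,-0.02],"spin":-0.06,"grip":0},{"dp":[0,0,-0.02],"spin":-0.06,"grip":0},{"dp":[0,0,-0.02],"spin":-0.06,"grip":0},{"dp":[0,0,-0.02],"spin":-0.06,"grip":0},{"dp":[0,0,-0.02],"spin":-0.06,"grip":0},{"dp":[0,0,-0.01],"spin":-0.03,"grip":0},{"dp":[0,0,-0.01],"spin":-0.03,"grip":0}])

```text
time_s: 4.95
tool_pos: [493.5, -40.2, 116.3]
tcp_rot: [-0.601, -3.082, -0.001]
wrist_force: [-3.6, 3.1, 6.2]
gripper_width: 12.9
```

```bash
python3 -c "
from h import *
rd()"
```

```text
t 4.95 pos [493.501 -40.193 116.259] phi 1.185 F [-3.557  3.075  6.248] M [ 0.742  0.756 -0.008] j6 -1.423 tq -0.370 w 12.9
```

>>> drive_tool(targets=[{"dp":[0,0,-0.02],"spin":-0.06,"grip":0},{"dp":[0,0,-0.02],"spin":-0.06,"grip":0},{"dp":[0,0,-0.02],"spin":-0.06,"grip":0},{"dp":[0,0,-0.02],"spin":-0.06,"grip":0},{"dp":[0,0,-0.02],"spin":-0.06,"grip":0},{"dp":[0,0,-0.02],"spin":-0.06,"grip":0},{"dp":[0,0,-0.01],"spin":-0.03,"grip":0},{"dp":[0,0,-0.01],"spin":-0.03,"grip":0}])

```text
time_s: 5.62
tool_pos: [493.5, -40.1, 116.1]
tcp_rot: [-1.231, -2.889, -0.001]
wrist_force: [-2.9, 3.3, 7.0]
gripper_width: 13.1
```

```bash
python3 -c "
from h import *
rd()"
```

```text
t 5.62 pos [493.473 -40.08  116.126] phi 0.765 F [-2.894  3.341  6.969] M [0.948 0.724 0.005] j6 -1.003 tq -0.371 w 13.1
```

>>> drive_tool(targets=[{"dp":[0,0,-0.02],"spin":-0.06,"grip":0},{"dp":[0,0,-0.02],"spin":-0.06,"grip":0},{"dp":[0,0,-0.02],"spin":-0.06,"grip":0},{"dp":[0,0,-0.02],"spin":-0.06,"grip":0},{"dp":[0,0,-0.02],"spin":-0.06,"grip":0},{"dp":[0,0,-0.02],"spin":-0.06,"grip":0},{"dp":[0,0,-0.01],"spin":-0.03,"grip":0},{"dp":[0,0,-0.01],"spin":-0.03,"grip":0}])

```text
time_s: 6.28
tool_pos: [493.5, -39.9, 116.0]
tcp_rot: [-1.806, -2.569, -0.001]
wrist_force: [-3.0, 4.2, 7.1]
gripper_width: 13.1
```

```bash
python3 -c "
from h import *
rd()"
```

```text
t 6.28 pos [493.494 -39.931 115.996] phi 0.345 F [-2.999  4.198  7.129] M [1.049 0.738 0.05 ] j6 -0.583 tq -0.371 w 13.1
```

>>> drive_tool(targets=[{"dp":[0,0,-0.02],"spin":-0.06,"grip":0},{"dp":[0,0,-0.02],"spin":-0.06,"grip":0},{"dp":[0,0,-0.02],"spin":-0.06,"grip":0},{"dp":[0,0,-0.02],"spin":-0.06,"grip":0},{"dp":[0,0,-0.02],"spin":-0.06,"grip":0},{"dp":[0,0,-0.02],"spin":-0.06,"grip":0},{"dp":[0,0,-0.01],"spin":-0.03,"grip":0},{"dp":[0,0,-0.01],"spin":-0.03,"grip":0}])

```text
time_s: 6.95
tool_pos: [493.6, -39.8, 115.9]
tcp_rot: [-2.302, -2.135, -0.001]
wrist_force: [-1.7, 5.0, 6.1]
gripper_width: 13.1
```

```bash
python3 -c "
from h import *
rd()"
```

```text
t 6.95 pos [493.595 -39.793 115.872] phi -0.075 F [-1.704  5.042  6.054] M [1.292 0.661 0.027] j6 -0.163 tq -0.372 w 13.1
```

>>> drive_tool(targets=[{"dp":[0,0,-0.02],"spin":-0.06,"grip":0},{"dp":[0,0,-0.02],"spin":-0.06,"grip":0},{"dp":[0,0,-0.02],"spin":-0.06,"grip":0},{"dp":[0,0,-0.02],"spin":-0.06,"grip":0},{"dp":[0,0,-0.02],"spin":-0.06,"grip":0},{"dp":[0,0,-0.02],"spin":-0.06,"grip":0},{"dp":[0,0,-0.01],"spin":-0.03,"grip":0},{"dp":[0,0,-0.01],"spin":-0.03,"grip":0}])

```text
time_s: 7.62
tool_pos: [493.8, -39.7, 115.8]
tcp_rot: [-2.696, -1.61, -0.001]
wrist_force: [-1.9, 4.6, 6.4]
gripper_width: 13.1
```

```bash
python3 -c "
from h import *
rd()"
```

```text
t 7.62 pos [493.767 -39.663 115.775] phi -0.494 F [-1.902  4.558  6.4  ] M [1.404 0.499 0.287] j6 0.257 tq -0.129 w 13.1
```

>>> drive_tool(targets=[{"dp":[0,0,-0.02],"spin":-0.06,"grip":0},{"dp":[0,0,-0.02],"spin":-0.06,"grip":0},{"dp":[0,0,-0.02],"spin":-0.06,"grip":0},{"dp":[0,0,-0.02],"spin":-0.06,"grip":0},{"dp":[0,0,-0.02],"spin":-0.06,"grip":0},{"dp":[0,0,-0.02],"spin":-0.06,"grip":0},{"dp":[0,0,-0.01],"spin":-0.03,"grip":0},{"dp":[0,0,-0.01],"spin":-0.03,"grip":0}])

```text
time_s: 8.28
tool_pos: [494.0, -39.7, 115.7]
tcp_rot: [-2.972, -1.012, -0.001]
wrist_force: [-1.8, 5.2, 6.3]
gripper_width: 12.9
```

```bash
python3 -c "
from h import *
rd()"
```

```text
t 8.28 pos [493.997 -39.691 115.677] phi -0.914 F [-1.795  5.184  6.326] M [1.453 0.316 0.3  ] j6 0.677 tq -0.120 w 12.9
```

Contact felt between φ = -0.075 and -0.494, where Mz jumped from 0.03 to 0.29 N m. That is 2.5 to 2.9 rad from the start. The target of about 6.97 rad total is then roughly 4.3 rad (0.68 turn) past contact, mid-window, so k = 1. Continuing to near the wrist limit, then regripping.

>>> drive_tool(targets=[{"dp":[0,0,-0.03],"spin":-0.08,"grip":0},{"dp":[0,0,-0.03],"spin":-0.1,"grip":0},{"dp":[0,0,-0.03],"spin":-0.1,"grip":0},{"dp":[0,0,-0.03],"spin":-0.1,"grip":0},{"dp":[0,0,-0.03],"spin":-0.1,"grip":0},{"dp":[0,0,-0.03],"spin":-0.1,"grip":0},{"dp":[0,0,-0.03],"spin":-0.1,"grip":0},{"dp":[0,0,-0.03],"spin":-0.1,"grip":0}])

```text
time_s: 8.95
tool_pos: [494.4, -40.0, 115.5]
tcp_rot: [-3.134, 0.199, -0.001]
wrist_force: [-1.2, 4.5, 4.5]
gripper_width: 13.2
```

>>> drive_tool(targets=[{"dp":[0,0,-0.03],"spin":-0.1,"grip":0},{"dp":[0,0,-0.03],"spin":-0.1,"grip":0},{"dp":[0,0,-0.03],"spin":-0.1,"grip":0},{"dp":[0,0,-0.03],"spin":-0.1,"grip":0},{"dp":[0,0,-0.03],"spin":-0.1,"grip":0},{"dp":[0,0,-0.03],"spin":-0.1,"grip":0},{"dp":[0,0,-0.03],"spin":-0.1,"grip":0},{"dp":[0,0,-0.03],"spin":-0.1,"grip":0}])

```text
time_s: 9.62
tool_pos: [494.4, -40.3, 115.3]
tcp_rot: [-2.81, 1.403, -0.001]
wrist_force: [-1.0, 3.6, 5.4]
gripper_width: 13.4
```

>>> drive_tool(targets=[{"dp":[0,0,-0.03],"spin":-0.1,"grip":0},{"dp":[0,0,-0.03],"spin":-0.1,"grip":0},{"dp":[0,0,-0.03],"spin":-0.07,"grip":0},{"dp":[0,0,-0.01],"spin":-0.03,"grip":0},{"dp":[0,0,-0.01],"spin":-0.03,"grip":0}])

```text
time_s: 10.03
tool_pos: [494.3, -40.5, 115.2]
tcp_rot: [-2.544, 1.842, -0.001]
wrist_force: [-0.1, 2.5, 4.2]
gripper_width: 13.3
```

```bash
python3 -c "
from h import *
rd()"
```

```text
t 10.03 pos [494.264 -40.451 115.187] phi -2.824 F [-0.074  2.48   4.235] M [0.619 0.261 0.288] j6 2.587 tq -0.040 w 13.3
```

Release, lift, and spin back by π.

>>> drive_tool(targets=[{"dp":[0,0,0],"spin":0,"grip":0.7},{"dp":[0,0,0],"spin":0,"grip":0.7},{"dp":[0,0,0],"spin":0,"grip":0.7},{"dp":[0,0,0],"spin":0,"grip":0.7},{"dp":[0,0,15],"spin":0,"grip":0.7},{"dp":[0,0,20],"spin":0,"grip":0.7},{"dp":[0,0,0],"spin":0,"grip":0.7}])

```text
time_s: 10.62
tool_pos: [495.8, -41.3, 152.4]
tcp_rot: [-2.544, 1.839, -0.008]
wrist_force: [0.8, -0.2, -0.8]
gripper_width: 59.6
```

>>> drive_tool(targets=[{"dp":[0,0,0],"spin":0.12,"grip":0.7},{"dp":[0,0,0],"spin":0.12,"grip":0.7},{"dp":[0,0,0],"spin":0.12,"grip":0.7},{"dp":[0,0,0],"spin":0.12,"grip":0.7},{"dp":[0,0,0],"spin":0.12,"grip":0.7},{"dp":[0,0,0],"spin":0.12,"grip":0.7},{"dp":[0,0,0],"spin":0.12,"grip":0.7},{"dp":[0,0,0],"spin":0.12,"grip":0.7}])

```text
time_s: 11.28
tool_pos: [493.9, -40.9, 149.0]
tcp_rot: [3.109, -0.448, -0.001]
wrist_force: [-0.4, -0.7, 0.8]
gripper_width: 60.3
```

>>> drive_tool(targets=[{"dp":[0,0,0],"spin":0.12,"grip":0.7},{"dp":[0,0,0],"spin":0.12,"grip":0.7},{"dp":[0,0,0],"spin":0.12,"grip":0.7},{"dp":[0,0,0],"spin":0.12,"grip":0.7},{"dp":[0,0,0],"spin":0.12,"grip":0.7},{"dp":[0,0,0],"spin":0.12,"grip":0.7},{"dp":[0,0,0],"spin":0.12,"grip":0.7},{"dp":[0,0,0],"spin":0.12,"grip":0.7}])

```text
time_s: 11.95
tool_pos: [493.9, -40.9, 149.1]
tcp_rot: [-2.965, -1.039, 0.001]
wrist_force: [-0.4, -0.1, -0.9]
gripper_width: 60.1
```

>>> drive_tool(targets=[{"dp":[0,0,0],"spin":0.12,"grip":0.7},{"dp":[0,0,0],"spin":0.12,"grip":0.7},{"dp":[0,0,0],"spin":0.12,"grip":0.7},{"dp":[0,0,0],"spin":0.12,"grip":0.7},{"dp":[0,0,0],"spin":0.12,"grip":0.7},{"dp":[0,0,0],"spin":0.12,"grip":0.7},{"dp":[0,0,0],"spin":0.12,"grip":0.7},{"dp":[0,0,0],"spin":0.12,"grip":0.7}])

```text
time_s: 12.62
tool_pos: [493.9, -40.9, 149.1]
tcp_rot: [-2.15, -2.29, 0.0]
wrist_force: [0.2, 0.5, -0.6]
gripper_width: 59.9
```

>>> drive_tool(targets=[{"dp":[0,0,0],"spin":0.12,"grip":0.7},{"dp":[0,0,0],"spin":0.12,"grip":0.7},{"dp":[0,0,0],"spin":0,"grip":0.7}])

```text
time_s: 12.87
tool_pos: [493.9, -40.9, 149.1]
tcp_rot: [-1.862, -2.529, 0.0]
wrist_force: [-0.5, -1.3, -0.1]
gripper_width: 59.9
```

```bash
python3 - <<'E'
from h import *
rd()
s=shot('side','s2');t=shot('top','t2')
a=cv2.cvtColor(s['frame'][130:260,180:330],cv2.COLOR_RGB2BGR);b=cv2.cvtColor(t['frame'][160:290,200:350],cv2.COLOR_RGB2BGR)
cv2.imwrite('pics/s2c.png',cv2.resize(np.hstack([a,b]),None,fx=2.6,fy=2.6,interpolation=2))
E
```

```text
t 12.87 pos [493.884 -40.877 149.062] phi 0.301 F [-0.462 -1.273 -0.13 ] M [-0.01  -0.013  0.021] j6 -0.539 tq -1.712 w 59.9
```

View pics/s2c.png

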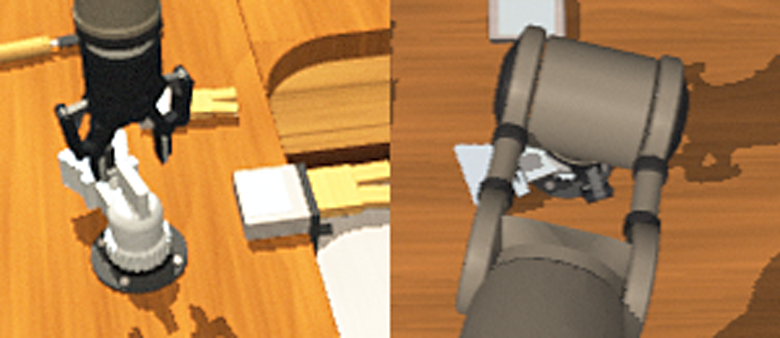

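The mouth now points left (yaw about 1.89), which agrees with the measured turn, so nothing slipped. Regripping.

>>> drive_tool(targets=[{"dp":[-0.5,0.4,-12],"spin":0.017,"grip":0.7},{"dp":[0,0,-12],"spin":0,"grip":0.7},{"dp":[0,0,-10],"spin":0,"grip":0.7},{"dp":[0,0,0],"spin":0,"grip":0.7},{"dp":[0,0,0],"spin":0,"grip":0},{"dp":[0,0,0],"spin":0,"grip":0},{"dp":[0,0,0],"spin":0,"grip":0},{"dp":[0,0,0],"spin":0,"grip":0}])

```text
time_s: 13.63
tool_pos: [494.0, -40.5, 116.3]
tcp_rot: [1.847, 2.54, 0.001]
wrist_force: [0.2, 0.2, 5.7]
gripper_width: 13.2
```

>>> drive_tool(targets=[{"dp":[0,0,0],"spin":0,"grip":0},{"dp":[0,0,0],"spin":0,"grip":0},{"dp":[0,0,0],"spin":0,"grip":0}])

```text
time_s: 13.88
tool_pos: [494.0, -40.6, 116.3]
tcp_rot: [1.846, 2.54, 0.001]
wrist_force: [-0.7, 0.0, 6.3]
gripper_width: 13.1
```

```bash
python3 -c "
from h import *
rd()"
```

```text
t 13.88 pos [493.993 -40.579 116.277] phi 0.314 F [-0.69   0.045  6.258] M [-0.063  0.155  0.152] j6 -0.551 tq 0.151 w 13.1
```

>>> drive_tool(targets=[{"dp":[0,0,-0.03],"spin":-0.1,"grip":0},{"dp":[0,0,-0.03],"spin":-0.1,"grip":0},{"dp":[0,0,-0.03],"spin":-0.1,"grip":0},{"dp":[0,0,-0.03],"spin":-0.1,"grip":0},{"dp":[0,0,-0.03],"spin":-0.1,"grip":0},{"dp":[0,0,-0.03],"spin":-0.1,"grip":0},{"dp":[0,0,-0.03],"spin":-0.1,"grip":0},{"dp":[0,0,-0.03],"spin":-0.1,"grip":0}])

```text
time_s: 14.55
tool_pos: [493.5, -40.4, 116.0]
tcp_rot: [2.694, 1.616, -0.0]
wrist_force: [-2.2, 0.3, 8.4]
gripper_width: 13.2
```

>>> drive_tool(targets=[{"dp":[0,0,-0.03],"spin":-0.1,"grip":0},{"dp":[0,0,-0.03],"spin":-0.1,"grip":0},{"dp":[0,0,-0.03],"spin":-0.1,"grip":0},{"dp":[0,0,-0.03],"spin":-0.1,"grip":0},{"dp":[0,0,-0.03],"spin":-0.1,"grip":0},{"dp":[0,0,-0.03],"spin":-0.1,"grip":0},{"dp":[0,0,-0.03],"spin":-0.1,"grip":0},{"dp":[0,0,-0.03],"spin":-0.08,"grip":0}])

```text
time_s: 15.22
tool_pos: [493.2, -40.1, 115.8]
tcp_rot: [-3.106, -0.47, 0.001]
wrist_force: [-3.1, 1.5, 8.9]
gripper_width: 12.3
```

>>> drive_tool(targets=[{"dp":[0,0,-0.02],"spin":-0.06,"grip":0},{"dp":[0,0,-0.01],"spin":-0.04,"grip":0},{"dp":[0,0,-0.01],"spin":-0.03,"grip":0}])

```text
time_s: 15.47
tool_pos: [493.2, -40.0, 115.8]
tcp_rot: [-3.129, -0.272, 0.001]
wrist_force: [-3.2, 0.3, 9.6]
gripper_width: 13.2
```

```bash
python3 -c "
from h import *
rd()"
```

```text
t 15.47 pos [493.187 -40.048 115.769] phi -1.397 F [-3.204  0.322  9.615] M [0.482 0.786 0.387] j6 1.161 tq 0.097 w 13.2
```

Mz at the end is 0.387 N m. The model gives 0.28 + 0.025·4.3 = 0.387, so the two agree. I'll release, lift, and step aside to check the aim in the images.

>>> drive_tool(targets=[{"dp":[0,0,0],"spin":0,"grip":0.7},{"dp":[0,0,0],"spin":0,"grip":0.7},{"dp":[0,0,0],"spin":0,"grip":0.7},{"dp":[0,0,0],"spin":0,"grip":0.7},{"dp":[0,0,15],"spin":0,"grip":0.7},{"dp":[0,0,20],"spin":0,"grip":0.7},{"dp":[0,0,10],"spin":0,"grip":0.7},{"dp":[0,30,10],"spin":0,"grip":0.7}])

```text
time_s: 16.13
tool_pos: [494.5, -13.5, 170.9]
tcp_rot: [3.128, 0.268, 0.002]
wrist_force: [0.9, -0.3, 0.1]
gripper_width: 59.9
```

>>> drive_tool(targets=[{"dp":[-5,40,0],"spin":0,"grip":0.7},{"dp":[-5,40,0],"spin":0,"grip":0.7},{"dp":[-5,40,0],"spin":0,"grip":0.7},{"dp":[-5,40,0],"spin":0,"grip":0.7},{"dp":[-5,40,0],"spin":0,"grip":0.7},{"dp":[0,0,0],"spin":0,"grip":0.7}])

```text
time_s: 16.63
tool_pos: [467.1, 195.6, 170.0]
tcp_rot: [-3.127, -0.283, -0.0]
wrist_force: [-0.4, 0.3, 0.0]
gripper_width: 59.6
```

```bash
python3 - <<'E'
from h import *
rd()
s=shot('side','s3');t=shot('top','t3')
a=cv2.cvtColor(s['frame'][140:260,200:350],cv2.COLOR_RGB2BGR);b=cv2.cvtColor(t['frame'][110:250,200:320],cv2.COLOR_RGB2BGR)
cv2.imwrite('pics/s3c.png',cv2.resize(a,None,fx=5,fy=5,interpolation=2))
cv2.imwrite('pics/t3c.png',cv2.resize(b,None,fx=4,fy=4,interpolation=2))
E
```

```text
t 16.63 pos [467.123 195.571 170.022] phi -1.390 F [-0.379  0.26   0.023] M [-0.007  0.03  -0.034] j6 1.633 tq 1.014 w 59.6
```

View pics/s3c.png

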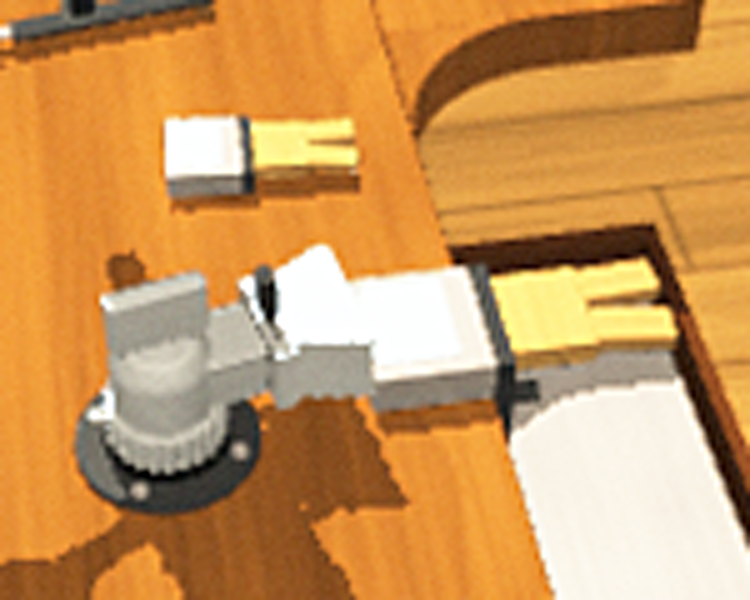

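View pics/t3c.png

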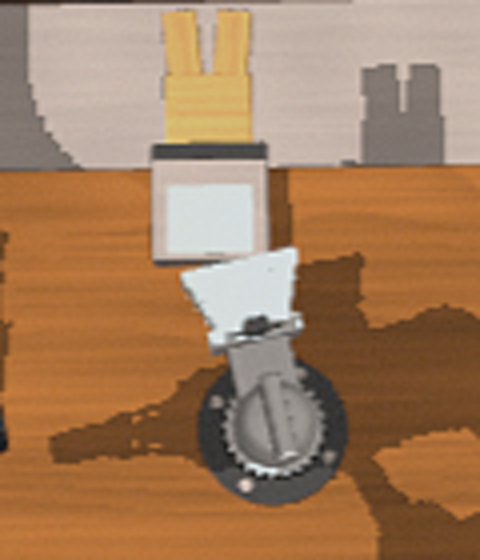

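The hood's mouth now faces the large pin. Top view: mouth corners at about (245.5,177.8) and (274.5,172.5), notch at (251.8,128.2). I'll measure the aim numerically.

```bash
python3 - <<'E'
from h import *
t=load('t3')
i=t['frame'][165:200,240:282]; cv2.imwrite('pics/m3.png',cv2.resize(cv2.cvtColor(i,cv2.COLOR_RGB2BGR),None,fx=16,fy=16,interpolation=0))
i=t['frame'][195:232,250:290]; cv2.imwrite('pics/r3.png',cv2.resize(cv2.cvtColor(i,cv2.COLOR_RGB2BGR),None,fx=16,fy=16,interpolation=0))
E
```

```text
(no output)
```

View pics/m3.png

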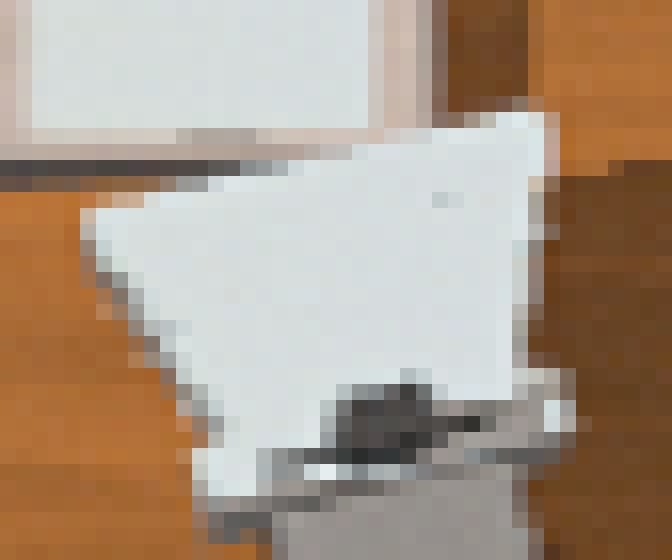

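View pics/r3.png

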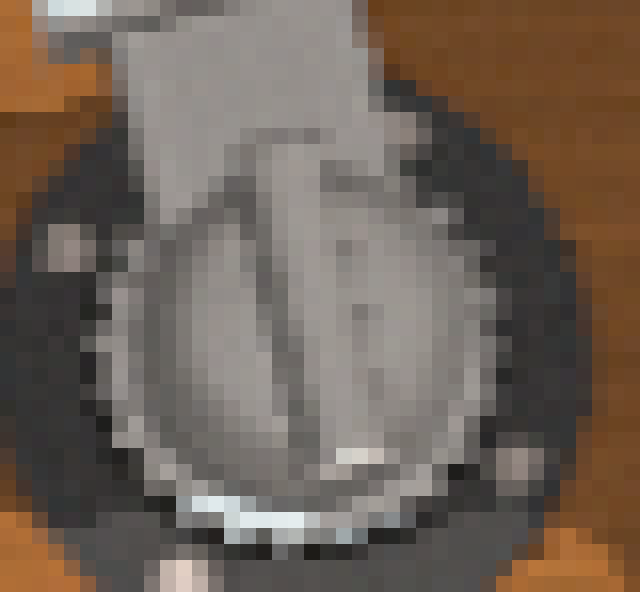

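```bash
python3 - <<'E'
from h import *
np.set_printoptions(precision=2,suppress=True)
t=load('t3');s=load('s3')
def ang(d): return round(float(np.arctan2(d[1],d[0])),4)
# fit front-edge line with subpixel: use picked corners
L=onz(t,244.75,177.75,82);Rr=onz(t,273.75,171.5,82);m=(L+Rr)/2
e=L-Rr;print('edge normal yaw',ang([e[1],-e[0]]),'len',np.hypot(*e[:2]))
n=onz(t,251.3,127.7,28)
# flange fit same as before, pixel centres +0
c=t;h=cv2.cvtColor(c['frame'],cv2.COLOR_RGB2HSV)
def flange(c,roi):
    h=cv2.cvtColor(c['frame'],cv2.COLOR_RGB2HSV);x0,y0,x1,y1=roi
    m=((h[...,1]<110)&(h[...,2]<95)).astype(np.uint8)*255
    k=np.zeros_like(m);k[y0:y1,x0:x1]=m[y0:y1,x0:x1]
    cs=max(cv2.findContours(k,0,1)[0],key=cv2.contourArea)
    P=np.array([onz(c,u,v,6)[:2] for u,v in cv2.convexHull(cs)[:,0]]);Q=P
    for _ in range(6):
        A=np.c_[2*Q,np.ones(len(Q))];q=np.linalg.lstsq(A,(Q**2).sum(1),rcond=None)[0]
        r=np.sqrt(q[2]+q[0]**2+q[1]**2);e=abs(np.hypot(*(P-q[:2]).T)-r);Q=P[e<4]
    return q[:2],r
f,r=flange(t,(245,190,300,240));print('flange top',f,r)
print('mouth yaw',ang(m[:2]-f),np.hypot(*(m[:2]-f)),'notch from flange',ang(n[:2]-f),'from mouth',ang(n[:2]-m[:2]))
# rib edges in top: left edge line
p=onz(t,250+255/16-.5,195+205/16-.5,129);q=onz(t,250+320/16-.5,195+470/16-.5,129);print('rib left edge yaw',ang(p-q))
# side view
fs,r=flange(s,(208,205,256,248));ns=onz(s,316.9,200.9,28);print('side flange',fs,r,'notch',ns,ang(ns[:2]-fs))
ms=onz(s,200+372/5-.5,140+345/5-.5,82);print('side mouth near corner',ms, 'top near corner',Rr)
E
```

```text
edge normal yaw 0.2011 len 82.07310842877075
flange top [493.18 -38.37] 53.93011935186463
mouth yaw 0.2118 113.71932068069431 notch from flange 0.1672 from mouth 0.1335
rib left edge yaw 0.2218
side flange [492.25 -43.33] 52.74037796173518 notch [751.7    0.55  28.  ] 0.1675
side mouth near corner [608.69 -57.95  82.  ] top near corner [612.56 -54.68  82.  ]
```

Top-camera check: the hood yaw is about 0.207 (edge normal 0.201, axis to mouth 0.212), and the notch bearing is about 0.166. The hood still needs about -0.042 rad, having lagged the hand by about 0.03. I'll regrip aligned and nudge it.

>>> drive_tool(targets=[{"dp":[5,-40,0],"spin":0.025,"grip":0.7},{"dp":[5,-40,0],"spin":0,"grip":0.7},{"dp":[5,-40,0],"spin":0,"grip":0.7},{"dp":[5,-40,0],"spin":0,"grip":0.7},{"dp":[5,-40,0],"spin":0,"grip":0.7},{"dp":[2,-36,0],"spin":0,"grip":0.7},{"dp":[0,0,0],"spin":0,"grip":0.7}])

```text
time_s: 17.32
tool_pos: [495.9, -53.9, 170.1]
tcp_rot: [3.124, 0.301, 0.001]
wrist_force: [1.0, 0.8, -0.1]
gripper_width: 59.7
```

```bash
python3 -c "
from h import *
rd()"
```

```text
t 17.32 pos [495.856 -53.858 170.057] phi -1.378 F [ 0.976  0.795 -0.12 ] M [-0.043 -0.012 -0.036] j6 1.119 tq -0.919 w 59.7
```

>>> drive_tool(targets=[{"dp":[-2,13.3,-10],"spin":0.01,"grip":0.7},{"dp":[0,0,0],"spin":0,"grip":0.7},{"dp":[0,0,0],"spin":0,"grip":0.7}])

```text
time_s: 17.57
tool_pos: [492.9, -33.7, 159.7]
tcp_rot: [-3.124, -0.328, 0.003]
wrist_force: [-0.6, -0.0, 0.5]
gripper_width: 59.7
```

```bash
python3 -c "
from h import *
rd()"
```

```text
t 17.57 pos [492.908 -33.74  159.734] phi -1.362 F [-0.605 -0.005  0.476] M [-0.037  0.039  0.03 ] j6 1.139 tq 0.045 w 59.7
```

>>> drive_tool(targets=[{"dp":[1,-6.8,-15],"spin":0,"grip":0.7},{"dp":[0,0,0],"spin":0,"grip":0.7},{"dp":[0,0,0],"spin":0,"grip":0.7}])

```text
time_s: 17.82
tool_pos: [494.3, -40.1, 145.0]
tcp_rot: [-3.124, -0.328, 0.002]
wrist_force: [1.5, 0.4, 0.0]
gripper_width: 59.6
```

```bash
python3 -c "
from h import *
rd()"
```

```text
t 17.82 pos [494.284 -40.081 145.04 ] phi -1.361 F [1.508 0.377 0.029] M [ 0.001 -0.047  0.023] j6 1.126 tq -0.045 w 59.6
```

>>> drive_tool(targets=[{"dp":[0,-0.4,-10],"spin":0,"grip":0.7},{"dp":[0,0,-10],"spin":0,"grip":0.7},{"dp":[0,0,-9.5],"spin":0,"grip":0.7},{"dp":[0,0,0],"spin":0,"grip":0},{"dp":[0,0,0],"spin":0,"grip":0},{"dp":[0,0,0],"spin":0,"grip":0},{"dp":[0,0,0],"spin":0,"grip":0},{"dp":[0,0,0],"spin":0,"grip":0}])

```text
time_s: 18.48
tool_pos: [495.0, -40.0, 116.3]
tcp_rot: [-3.124, -0.329, -0.002]
wrist_force: [-0.6, 3.0, 2.4]
gripper_width: 13.0
```

>>> drive_tool(targets=[{"dp":[0,0,0],"spin":-0.02,"grip":0},{"dp":[0,0,0],"spin":-0.02,"grip":0},{"dp":[0,0,0],"spin":-0.02,"grip":0},{"dp":[0,0,0],"spin":-0.012,"grip":0},{"dp":[0,0,0],"spin":0,"grip":0}])

```text
time_s: 18.9
tool_pos: [494.9, -40.1, 116.3]
tcp_rot: [3.134, 0.215, 0.002]
wrist_force: [-0.5, 2.5, 6.1]
gripper_width: 12.6
```

```bash
python3 -c "
from h import *
rd()"
```

```text
t 18.90 pos [494.945 -40.128 116.279] phi -1.434 F [-0.491  2.533  6.126] M [0.641 0.186 0.366] j6 1.199 tq 0.513 w 12.6
```

>>> drive_tool(targets=[{"dp":[0,0,0],"spin":0,"grip":0.7},{"dp":[0,0,0],"spin":0,"grip":0.7},{"dp":[0,0,0],"spin":0,"grip":0.7},{"dp":[0,0,0],"spin":0,"grip":0.7},{"dp":[0,0,15],"spin":0,"grip":0.7},{"dp":[0,0,20],"spin":0,"grip":0.7},{"dp":[0,0,10],"spin":0,"grip":0.7},{"dp":[0,30,10],"spin":0,"grip":0.7}])

```text
time_s: 19.57
tool_pos: [495.5, -13.5, 171.5]
tcp_rot: [3.132, 0.21, 0.002]
wrist_force: [0.3, -0.0, -0.4]
gripper_width: 59.6
```

>>> drive_tool(targets=[{"dp":[-5,40,0],"spin":0,"grip":0.7},{"dp":[-5,40,0],"spin":0,"grip":0.7},{"dp":[-5,40,0],"spin":0,"grip":0.7},{"dp":[-5,40,0],"spin":0,"grip":0.7},{"dp":[-5,40,0],"spin":0,"grip":0.7},{"dp":[0,0,0],"spin":0,"grip":0.7}])

```text
time_s: 20.07
tool_pos: [468.1, 195.6, 170.6]
tcp_rot: [-3.132, -0.225, -0.0]
wrist_force: [-0.3, -0.5, 0.1]
gripper_width: 59.8
```

```bash
python3 - <<'E'
from h import *
rd()
s=shot('side','s4');t=shot('top','t4')
i=t['frame'][165:200,240:282]; cv2.imwrite('pics/m4.png',cv2.resize(cv2.cvtColor(i,cv2.COLOR_RGB2BGR),None,fx=16,fy=16,interpolation=0))
E
```

```text
t 20.07 pos [468.12  195.564 170.589] phi -1.428 F [-0.282 -0.46   0.064] M [-0.015  0.043  0.021] j6 1.670 tq 1.007 w 59.8
```

View pics/m4.png

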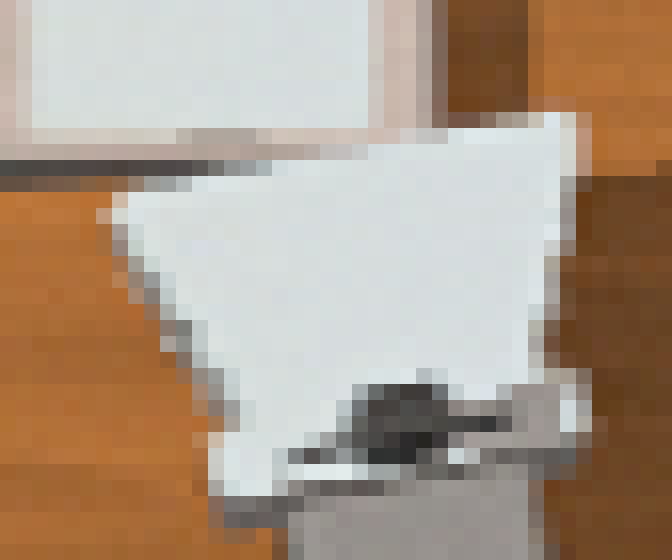

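```bash
python3 - <<'E'
from h import *
def ang(d): return round(float(np.arctan2(d[1],d[0])),4)
for f,(a,b),x0 in(('t3',((84,212),(548,112)),0),('t4',((106,203),(578,118)),0)):
    t=load(f)
    L=onz(t,240+a[0]/16-.5,165+a[1]/16-.5,82);R=onz(t,240+b[0]/16-.5,165+b[1]/16-.5,82);m=(L+R)/2
    e=L-R;n=onz(t,251.3,127.7,28)
    psi=ang([e[1],-e[0]]);nm=ang(n[:2]-m[:2]);x=np.array([493,-38.7])
    print(f,'edge',psi,'len',np.hypot(*e[:2]),'m from axis',ang(m[:2]-x),np.hypot(*(m-np.r_[x,82])),'notch from axis',ang(n[:2]-x),'from mouth',nm,'m',m)
    # side-edges symmetric: frame bar ends
    # frame bar left/right edges (64 wide) direction to be compared
# notch centre from colour: wood mask rows
t=load('t4');h=cv2.cvtColor(t['frame'],cv2.COLOR_RGB2HSV)
for r in range(112,131):
    w=np.where((h[r,235:270,1]>90)&(h[r,235:270,0]<30))[0]+235;print(r,w.min() if len(w) else None,w.max() if len(w) else None,[int(i) for i in range(w.min(),w.max()) if i not in w] if len(w) else '')
E
```

```text
Traceback (most recent call last):
TypeError: return arrays must be of ArrayType
```

```bash
python3 - <<'E'
from h import *
def ang(d): return round(float(np.arctan2(d[1],d[0])),4)
for f,(a,b) in(('t3',((84,212),(548,112))),('t4',((106,203),(578,118)))):
    t=load(f)
    L=onz(t,240+a[0]/16-.5,165+a[1]/16-.5,82);R=onz(t,240+b[0]/16-.5,165+b[1]/16-.5,82);m=(L+R)/2
    e=L-R;n=onz(t,251.3,127.7,28)
    x=np.array([493,-38.7])
    print(f,'edge',ang([e[1],-e[0]]),'len',np.linalg.norm(e),'m from axis',ang(m[:2]-x),np.linalg.norm(m[:2]-x),'notch from axis',ang(n[:2]-x),'from mouth',ang(n[:2]-m[:2]),m)
t=load('t4');h=cv2.cvtColor(t['frame'],cv2.COLOR_RGB2HSV)
for r in range(112,131):
    w=np.where((h[r,235:270,1]>90)&(h[r,235:270,0]<30))[0]+235
    if len(w): print(r,w.min(),w.max(),[i for i in range(w.min(),w.max()) if i not in w])
E
```

```text
t3 edge 0.2011 len 82.07310842877075 m from axis 0.2142 113.96513529561167 notch from axis 0.1683 from mouth 0.1335 [604.35963937 -14.47020881  82.        ]
t4 edge 0.1666 len 82.9144752490037 m from axis 0.1751 113.29055055041027 notch from axis 0.1683 from mouth 0.1632 [604.55749127 -18.95981292  82.        ]
113 241 262 [249, 250, 251, 252, 253]
114 241 262 [249, 250, 251, 252, 253]
115 241 262 [249, 250, 251, 252, 253]
116 241 262 [249, 250, 251, 252, 253]
117 241 262 [250, 251, 252, 253]
118 241 262 [250, 251, 252, 253]
119 241 262 [250, 251, 252, 253]
120 241 261 [250, 251, 252, 253]
121 241 261 [250, 251, 252, 253]
122 241 261 [250, 251, 252, 253]
123 241 261 [250, 251, 252, 253]
124 242 261 [250, 251, 252, 253]
125 242 261 [250, 251, 252]
126 242 261 [250, 251, 252]
127 242 261 [251, 252]
128 242 262 []
129 241 262 []
130 241 262 []
```

The aim is good: edge normal 0.167, axis to mouth 0.175, notch bearing 0.163 to 0.168. Next is the gate tab, measured in both views.

```bash
python3 - <<'E'
from h import *
s=load('s4')
i=s['frame'][180:230,235:285]; cv2.imwrite('pics/tab4.png',cv2.resize(cv2.cvtColor(i,cv2.COLOR_RGB2BGR),None,fx=12,fy=12,interpolation=0))
for z in (85,100,115): print(z,proj(s,(557,-30,z)),proj(load('t4'),(557,-30,z)))
E
```

```text
85 [253.98860792 202.86883398] [265.22003053 191.38244322]
100 [253.86025301 199.13147464] [265.38656678 190.64539696]
115 [253.72937002 195.32050448] [265.55725042 189.88999544]
```

View pics/tab4.png

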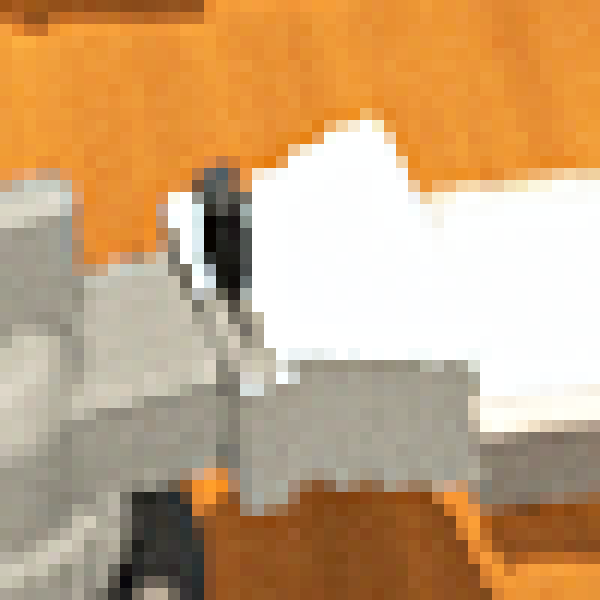

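In the side view the tab's top is at about (253,194.5) and its bottom at about 204. In the top view it is at about (264.5,189.7).

```bash
python3 - <<'E'
from h import *
print(tri(load('t4'),(264.5,189.5),load('s4'),(253,194.3)))
E
```

```text
(array([556.63181237, -27.15498724, 116.63165045]), np.float64(2.4483390195830554))
```

>>> drive_tool(targets=[{"dp":[16,-36,0],"spin":0.025,"grip":0.7},{"dp":[16,-36,0],"spin":0,"grip":0.7},{"dp":[16,-36,0],"spin":0,"grip":0.7},{"dp":[16,-36,0],"spin":0,"grip":0.7},{"dp":[16,-36,0],"spin":0,"grip":0.7},{"dp":[9,-30,0],"spin":0,"grip":0.7},{"dp":[0,0,0],"spin":0,"grip":0.7},{"dp":[0,0,0],"spin":0,"grip":0.7}])

```text
time_s: 20.83
tool_pos: [558.4, -23.5, 170.1]
tcp_rot: [3.132, 0.247, -0.001]
wrist_force: [0.1, 0.5, -0.1]
gripper_width: 60.3
```

```bash
python3 -c "
from h import *
rd()"
```

```text
t 20.83 pos [558.412 -23.517 170.113] phi -1.414 F [ 0.07   0.472 -0.096] M [0.026 0.023 0.015] j6 1.235 tq -0.153 w 60.3
```

>>> drive_tool(targets=[{"dp":[-1.3,-6.1,-15],"spin":0.011,"grip":0.7},{"dp":[0,0,-15],"spin":0,"grip":0.7},{"dp":[0,0,-15],"spin":0,"grip":0.5},{"dp":[0,0,0],"spin":0,"grip":0.5},{"dp":[0,0,0],"spin":0,"grip":0.5}])

```text
time_s: 21.25
tool_pos: [556.4, -25.9, 125.3]
tcp_rot: [-3.129, -0.273, 0.003]
wrist_force: [-0.1, 0.3, 0.1]
gripper_width: 42.7
```

```bash
python3 - <<'E'
from h import *
rd()
s=shot('side','s5')
a=cv2.cvtColor(s['frame'][130:250,200:320],cv2.COLOR_RGB2BGR)
cv2.imwrite('pics/s5c.png',cv2.resize(a,None,fx=5,fy=5,interpolation=2))
E
```

```text
t 21.25 pos [556.43  -25.886 125.265] phi -1.397 F [-0.06   0.286  0.141] M [-0.033  0.026  0.012] j6 1.213 tq 0.003 w 42.7
```

View pics/s5c.png

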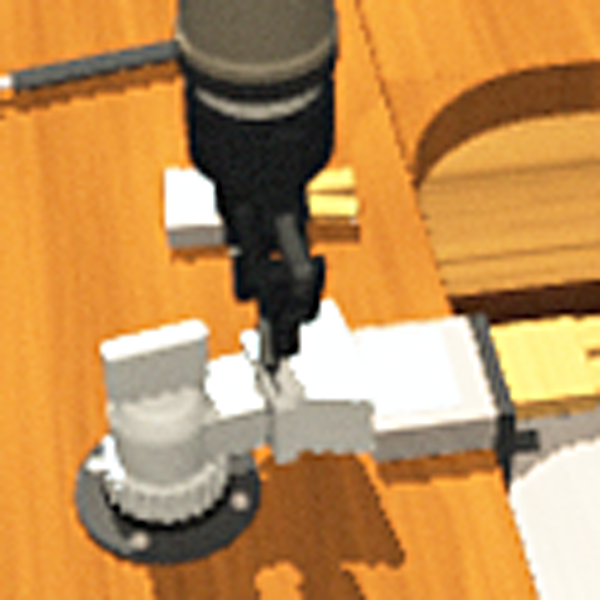

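The jaws straddle the tab from above. I'll trim by (0.7,-3.8) and lower.

>>> drive_tool(targets=[{"dp":[0.7,-3.8,-5],"spin":-0.006,"grip":0.5},{"dp":[0,0,-8],"spin":0,"grip":0.5},{"dp":[0,0,-8],"spin":0,"grip":0.5},{"dp":[0,0,0],"spin":0,"grip":0.5},{"dp":[0,0,0],"spin":0,"grip":0.5}])

```text
time_s: 21.72
tool_pos: [557.5, -30.1, 103.9]
tcp_rot: [-3.13, -0.263, 0.002]
wrist_force: [-0.6, -0.5, 0.3]
gripper_width: 42.8
```

```bash
python3 -c "
from h import *
rd()"
```

```text
t 21.72 pos [557.546 -30.131 103.903] phi -1.403 F [-0.594 -0.524  0.271] M [-0.042 -0.01  -0.014] j6 1.212 tq 0.000 w 42.8
```

>>> drive_tool(targets=[{"dp":[0,0.5,0],"spin":0,"grip":0.3},{"dp":[0,0,0],"spin":0,"grip":0.1},{"dp":[0,0,0],"spin":0,"grip":0},{"dp":[0,0,0],"spin":0,"grip":0},{"dp":[0,0,0],"spin":0,"grip":0},{"dp":[0,0,0],"spin":0,"grip":0}])

```text
time_s: 22.22
tool_pos: [558.3, -29.6, 104.9]
tcp_rot: [3.13, 0.263, 0.001]
wrist_force: [0.2, 1.5, 2.3]
gripper_width: 14.8
```

```bash
python3 -c "
from h import *
rd()"
```

```text
t 22.22 pos [558.307 -29.646 104.932] phi -1.403 F [0.178 1.499 2.299] M [ 0.298 -0.112 -0.055] j6 1.213 tq -0.060 w 14.8
```

>>> drive_tool(targets=[{"dp":[0,0,4],"spin":0,"grip":0},{"dp":[0,0,5],"spin":0,"grip":0},{"dp":[0,0,5],"spin":0,"grip":0},{"dp":[0,0,5],"spin":0,"grip":0},{"dp":[0,0,5],"spin":0,"grip":0},{"dp":[0,0,5],"spin":0,"grip":0},{"dp":[0,0,4],"spin":0,"grip":0},{"dp":[0,0,1],"spin":0,"grip":0}])

```text
time_s: 22.88
tool_pos: [558.1, -29.7, 139.5]
tcp_rot: [3.13, 0.263, 0.001]
wrist_force: [-0.4, 0.4, -3.2]
gripper_width: 14.5
```

```bash
python3 -c "
from h import *
rd()"
```

```text
t 22.88 pos [558.131 -29.747 139.464] phi -1.403 F [-0.359  0.417 -3.212] M [ 0.183  0.201 -0.031] j6 1.213 tq -0.058 w 14.5
```

>>> drive_tool(targets=[{"dp":[0,0,1],"spin":0,"grip":0},{"dp":[0,0,1],"spin":0,"grip":0},{"dp":[0,0,1],"spin":0,"grip":0},{"dp":[0,0,0],"spin":0,"grip":0},{"dp":[0,0,0],"spin":0,"grip":0}])

```text
time_s: 23.3
tool_pos: [557.9, -29.7, 141.4]
tcp_rot: [3.131, 0.263, -0.0]
wrist_force: [-0.9, 1.8, -3.5]
gripper_width: 15.1
```

```bash
python3 -c "
from h import *
rd()"
```

```text
t 23.30 pos [557.937 -29.731 141.442] phi -1.403 F [-0.874  1.833 -3.506] M [ 0.132  0.103 -0.   ] j6 1.213 tq -0.052 w 15.1
```

>>> drive_tool(targets=[{"dp":[0,0,0.7],"spin":0,"grip":0},{"dp":[0,0,0.7],"spin":0,"grip":0},{"dp":[0,0,0],"spin":0,"grip":0},{"dp":[0,0,0],"spin":0,"grip":0}])

```text
time_s: 23.63
tool_pos: [557.2, -29.7, 142.1]
tcp_rot: [-3.13, -0.263, 0.004]
wrist_force: [-1.8, -0.2, -10.5]
gripper_width: 14.5
```

```bash
python3 -c "
from h import *
rd()"
```

```text
t 23.63 pos [557.17  -29.688 142.082] phi -1.403 F [ -1.825  -0.22  -10.46 ] M [-0.044  0.222 -0.043] j6 1.213 tq -0.041 w 14.5
```

The stop is felt: Fz rose from -3.5 to -10.5 N. One firmer pull, then release and retreat.

>>> drive_tool(targets=[{"dp":[0,0,0.8],"spin":0,"grip":0},{"dp":[0,0,0],"spin":0,"grip":0},{"dp":[0,0,0],"spin":0,"grip":0}])

```text
time_s: 23.88
tool_pos: [556.8, -29.6, 142.5]
tcp_rot: [-3.13, -0.263, 0.006]
wrist_force: [-3.9, -0.6, -16.7]
gripper_width: 14.4
```

```bash
python3 -c "
from h import *
rd()"
```

```text
t 23.88 pos [556.752 -29.639 142.534] phi -1.403 F [ -3.854  -0.615 -16.747] M [-0.057  0.419 -0.063] j6 1.213 tq -0.029 w 14.4
```

>>> drive_tool(targets=[{"dp":[0,0,0],"spin":0,"grip":0.6},{"dp":[0,0,0],"spin":0,"grip":0.6},{"dp":[0,0,0],"spin":0,"grip":0.6},{"dp":[0,0,0],"spin":0,"grip":0.6},{"dp":[0,0,15],"spin":0,"grip":0.6},{"dp":[0,0,25],"spin":0,"grip":0.6},{"dp":[0,10,20],"spin":0,"grip":0.6},{"dp":[-10,30,0],"spin":0,"grip":0.6}])

```text
time_s: 24.55
tool_pos: [552.2, 7.6, 209.1]
tcp_rot: [3.127, 0.257, 0.018]
wrist_force: [-0.1, 0.8, -0.1]
gripper_width: 51.2
```

>>> drive_tool(targets=[{"dp":[-15,36,0],"spin":0,"grip":0.6},{"dp":[-15,36,0],"spin":0,"grip":0.6},{"dp":[-15,36,0],"spin":0,"grip":0.6},{"dp":[-15,36,0],"spin":0,"grip":0.6},{"dp":[-10,36,0],"spin":0,"grip":0.6},{"dp":[0,0,0],"spin":0,"grip":0.6},{"dp":[0,0,0],"spin":0,"grip":0.6}])

```text
time_s: 25.13
tool_pos: [478.0, 192.1, 204.9]
tcp_rot: [-3.13, -0.27, -0.005]
wrist_force: [-0.6, -0.3, -0.4]
gripper_width: 51.5
```

```bash
python3 - <<'E'
from h import *
rd()
s=shot('side','s6');t=shot('top','t6')
i=t['frame'][165:200,240:282]; cv2.imwrite('pics/m6.png',cv2.resize(cv2.cvtColor(i,cv2.COLOR_RGB2BGR),None,fx=16,fy=16,interpolation=0))
i=s['frame'][160:230,235:285]; cv2.imwrite('pics/tab6.png',cv2.resize(cv2.cvtColor(i,cv2.COLOR_RGB2BGR),None,fx=8,fy=8,interpolation=0))
E
```

```text
t 25.13 pos [478.018 192.139 204.895] phi -1.399 F [-0.642 -0.287 -0.36 ] M [-0.022 -0.061  0.025] j6 1.632 tq 0.201 w 51.5
```

View pics/m6.png

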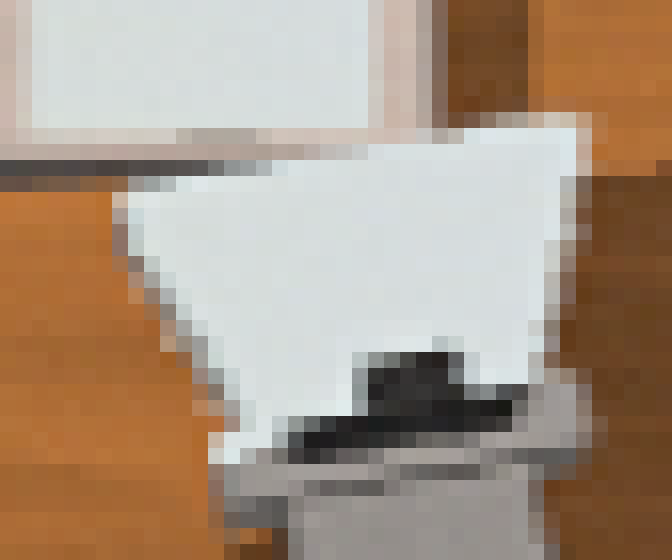

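View pics/tab6.png

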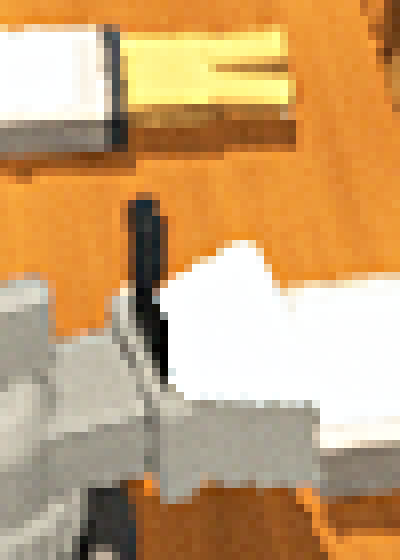

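View pics/t6.png

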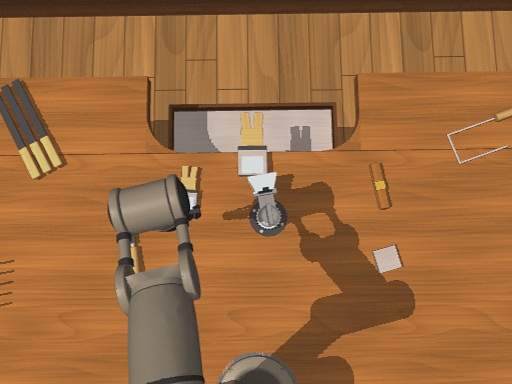

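The gate is up, and in the side view the tab stands about 36 mm higher. The tools have not moved. The mouth seems to have shifted slightly, with corners at about (247,177) and (276.5,172.5), so I'll re-measure the aim.

```bash
python3 - <<'E'
from h import *
def ang(d): return round(float(np.arctan2(d[1],d[0])),4)
out={}
for f in('t3','t4','t6'):
    t=load(f);im=t['frame'].astype(float)
    # front edge: whiteness (blue channel) crossing per column, columns with wood behind (left) & right
    pts=[]
    b=im[...,2]-0.0
    for u in list(range(248,274)):
        col=b[165:190,u]; 
        # from inside (row ~185) go up until blue falls below 200
        for k in range(19,0,-1):
            if col[k-1]<205<=col[k]:
                pts.append((u,165+k-1+(205-col[k-1])/(col[k]-col[k-1])));break
    P=np.array([onz(t,u,v,82)[:2] for u,v in pts])
    x,y,x0,y0=cv2.fitLine(P.astype(np.float32),cv2.DIST_HUBER,0,.3,.01).ravel()
    d=np.array([x,y]);d=d if d[1]>0 else -d
    # side edges at rows
    rows=range(180,189);mid=[]
    for v in rows:
        r=b[v,235:285];w=np.where(r>170)[0]
        i=w.min();j=w.max()
        a=235+i-1+(170-r[i-1])/(r[i]-r[i-1]);c=235+j+(r[j]-170)/(r[j]-r[j+1]);mid.append((a,c))
    A=np.array([onz(t,m[0],v,82)[:2] for m,v in zip(mid,rows)]);C=np.array([onz(t,m[1],v,82)[:2] for m,v in zip(mid,rows)])
    def dr(Q):
        q=cv2.fitLine(Q.astype(np.float32),cv2.DIST_HUBER,0,.3,.01).ravel()[:2];return q if q[0]>0 else -q
    print(f,len(pts),'edge yaw',ang([d[1],-d[0]]),'sides',ang(dr(A)),ang(dr(C)),'bisector',(ang(dr(A))+ang(dr(C)))/2)
t=load('t6')
for a,b in(((118,197),(590,123)),((114,194),(588,126))):
    L=onz(t,240+a[0]/16-.5,165+a[1]/16-.5,82);R=onz(t,240+b[0]/16-.5,165+b[1]/16-.5,82);m=(L+R)/2;e=L-R
    n=onz(t,251.3,127.7,28);x=np.array([493,-38.7])
    print(ang([e[1],-e[0]]),ang(m[:2]-x),ang(n[:2]-x),ang(n[:2]-m[:2]))
E
```

```text
t3 26 edge yaw 0.2089 sides 0.5575 -0.0778 bisector 0.23985
t4 26 edge yaw 0.1757 sides 0.5705 -0.1465 bisector 0.21200000000000002
t6 26 edge yaw 0.1651 sides 0.5743 -0.1829 bisector 0.1957
0.1436 0.157 0.1683 0.1768
0.1304 0.1615 0.1683 0.1734
```

```bash
python3 - <<'E'
from h import *
print(tri(load('t6'),(265.4,187.3),load('s6'),(252.8,184.6)))
t=load('t6')
ctrl.job_done(); print('done',ctrl.state()['time_s'])
E
```

```text
(array([556.99157933, -28.40928585, 154.6054275 ]), np.float64(2.6601592251046062))
the job is handed in; nothing more can be done
the job is handed in; nothing more can be done
```

The hood is screwed down and aimed at the notch of the larger pin, its slide gate is fully up, and the job is handed in; no verdict was reported.

**Tightening:** I turned the hood clockwise with one regrip. The seal took up between 2.5 and 2.9 rad from the start, where the torque rose from about 0.03 to 0.29 N m. It ended about 4.3 rad (0.69 turn) past contact. The 0.387 N m felt at the end of the main turn fits the given torque model.

**Aim:** The hand led the hood by about 0.03 rad, so I nudged it once more and rechecked. Pulling the gate then shifted the hood by another 0.01 rad or so. The last picture gave three readings of the hood's direction:
- front edge line: 0.165 rad
- axis to mouth: about 0.16 rad
- edge through the mouth corners: 0.13–0.14 rad

The notch bearing was 0.163–0.168 rad. I judged the error at about 0.01 rad and left it.

**Gate:** I pulled it until the stop was felt, at about 37 mm of hand travel, when the force rose from 3.5 to 17 N. The tab's top measured 117 mm before and 155 mm after.

**Disagreements:** The two cameras differed by 2–5 mm in y, and some measured heights came out 4–6 mm low. The bisector of the mouth's sides also read about 0.03 rad higher than the edge line, because shading biases it, so I did not use it.

The tools were still in place at about 25 s on the clock, and the gripper ended clear of everything.

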